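# Measure the brass canister in the shop's sizing caliper

### The job

The brass canister needs a gift carton, so measure its width: stand it upright on the bed of the sizing caliper between the two open steel jaws, then slide the jaw with the red handle gently shut until it nips the canister firmly against the fixed jaw. Leave it standing there, held snugly between both jaws, and let go of everything.

Things in the scene. Friction and masses are not known exactly. Their poses are not given: they have to be found in the camera images.
- brass_canister: Round brass lidded canister, loose, upright on the counter: 50 mm diameter, sides straight up to 67 mm, then lid and small knob, 92 mm high in all, 0.11-0.23 kg. Origin: centre of underside, z up. Standing 120 mm or more from it, not to be measured: a red canister of the same shape, a low blue pot, a white vase, all 62 mm wide or less and 92 mm high or less.
- fixed_jaw: Fixed jaw of the caliper: upright steel plate 70 mm wide, 45 mm high, on a blue foot at one end of the aluminium bed, which is 120 mm wide, its top 16 mm above the counter; a scale bar 10 mm high runs along one edge, 48 mm from the middle line. The caliper cannot move. Origin: middle of the measuring face at the bed's top; z up, x along the face, y along the slide, away from the moving jaw.
- moving_jaw: Sliding jaw: upright steel plate 70 mm wide, 12 mm thick, 45 mm high, on a blue carriage whose top is 21 mm above the bed. Origin: middle of its measuring face at the bed's top, axes as the fixed jaw's. It slides only along y, closing towards +y, and starts 110-140 mm from the fixed face. Friction about 2 N, no spring: stays where left; pushing the canister along the bed adds up to 2 N.
- handle (a point): Centre of the grip of the red handle that moves the sliding jaw: an upright block 20 mm thick along the slide (y), 40 mm wide along x. The point is 52 mm behind the jaw's measuring face and 55 mm above the bed's top; the block rises 19 mm above the point and reaches 34 mm below it, to the carriage. 30 mm is free between block and jaw plate. Axes as the jaws'.

How it is judged:
By the outcome, as a careful person would: the job done as asked, in the order asked, and still so for the second after the job is handed in, with the robot touching nothing.
It also fails if it takes over 54 s, if anything falls off the work surface, if the arm or the gripper's body presses on something with over 40 N, if the wrist force passes 120 N, or if a joint passes its speed limit or range.

### The arm

A 6-joint arm with a two-finger parallel gripper is mounted at the origin on the work surface. World frame = base frame: x ahead of the robot, y to its left, z up, the work surface at z = 0. Lengths are in mm, angles in rad, forces in N, time in s.
With the tool pointing down it reaches from about 250 to 775 mm from the base axis. Payload 4 kg.
Tool frame: the origin (TCP) lies midway between the tips of the shut fingers; the grasp point (between the pads) lies 19 mm behind it; z points along the fingers, y is the line along which they close (so a half turn about z gives the same grasp; the last joint's range is limited). The gripper opens to 94 mm and grips with 3 to 60 N. Pads are 16 mm wide; open, the fingers measure 119 mm over their backs; the gripper's body (75 mm by 177 mm) begins 78 mm behind the grasp point.
Start: joints at [1.17, 0.087, 1.371, -0, 1.684, -0.103], TCP at [161.39, 525.81, 178.306] pointing down, gripper open.
Joint ranges: [-3.1, 3.1], [-0.76, 2.03], [0.27, 2.55], [-1.08, 4.22], [0.17, 2.65], [-2.57, 2.57]. Speed limits (rad/s): [2.79, 2.79, 3.14, 3.14, 3.14, 3.14].

### API

Orientations are given as a rotation vector (axis times angle).
In Python, from plant import robot gives the robot as it stands.
- The arm moves only by the tool servo_tool, never from a script. Its argument "plan" is text: rows parted by semicolons, each of 7 numbers parted by spaces: the shift along the world's x, y, z in mm, then the turn, a rotation vector about the world's x, y, z in rad, then the finger opening in mm, from 0 to 94. A call has 1 to 8 rows; each row is the pose to reach, as a shift and turn from the pose commanded when the call began; what a row does not reach only later rows make up. A row lasts 1/10 s, in which the tool goes at most 50 mm and 8.59 degrees, less where a joint would pass 70% of its speed; a pose out of reach is approached as far as the arm can. A call with a gripper value outside its range is refused whole. The fingers move at their own pace and stop on an object; "grip_force" is the grip in N (left out, the last holds). Time passes only in rows, so rows that repeat a pose let the fingers close. It gives the time, the measured TCP pose, the force, the opening and the grip force at its end, in the units of the state.
- robot.observe(): the state, without advancing time (a new reading comes with each control period).
- robot.grab_frame(name): name is "side" or "top"; returns a dict with "color" (480x640x3 uint8, blue, green, red), "vfov" (degrees; the focal length in pixels is half the picture's height over the tangent of half this angle, whatever the lens; pixels are square), "cx", "cy" (the principal point, pixels), "R" (3x3) and "t" (3): a world point X has camera coordinates R X + t. Camera axes: x right, y down, z forward; pixel columns grow to the right and rows downward; lengths in mm; the calibration is good to about 2 mm. A picture is of the moment at which its call begins. There is no depth.
- robot.hand_in(): hands the job in; it is judged then, once.
The state is a dict: "clock": time; "joints": joint angles; "qd": joint speeds; "joint_torque": joint torques, N m; "tool_pos": TCP position; "eef_rot": TCP orientation; "ft_force": force on the tool from outside, world axes, zero at the start; "moment": the same for the moment, N m; "opening": finger opening in mm; "finger_force": force on a finger pad.
Only numpy, scipy, OpenCV 4.12 (cv2) and the standard library are available. Lean on these libraries where they do the work, as an engineer would, in place of code of your own. Each camera call takes 0.05 s, during which the arm holds its last target. There are 200 camera calls.

## Working session

There is one attempt and no reset: what is moved stays moved. The work goes in short steps, Python scripts to look and compute and a tool call to move; the robot and the scene stay as the last step left them, time stands still between calls to the robot, and variables do not carry over. Pictures are saved under pics/ and viewed, at most 10 in all, crops included, and the job is handed in when it is done.

Besides the shell and the picture viewer there is one more tool, called after ">>>" as name(argument=value, ...), one argument or row to a line, values as JSON. servo_tool: Moves the arm, as the interface text tells. Its arguments: {"type":"object","properties":{"plan":{"type":"string"},"grip_force":{"type":"number"}},"required":["plan"]}

```bash
mkdir -p pics; ls; python3 - <<'E'
from plant import robot
import cv2
for n in("side","top"):
    f=robot.grab_frame(n); cv2.imwrite(f"pics/{n}0.png",f["color"])
    print(n,f["vfov"],f["cx"],f["cy"],f["R"],f["t"], [k for k in f])
print(robot.observe())
E
```

```text
pics
side 44.85952819112965 321.66640991161233 241.4089180408748 [[ 0.87575347 -0.48272665 -0.00555269]
 [-0.25022103 -0.44404975 -0.86035415]
 [ 0.41285021  0.75484753 -0.50966647]] [-427.70763106  213.36522876  567.47781393] ['color', 'vfov', 'cx', 'cy', 'R', 't']
top 53.176966723702044 317.0129243464908 237.0656421553361 [[ 0.01312616 -0.99977714  0.01653432]
 [-0.99137727 -0.01516842 -0.13015772]
 [ 0.13037951 -0.01468327 -0.99135543]] [ 50.68981204 553.80904427 797.64997423] ['color', 'vfov', 'cx', 'cy', 'R', 't']
{'clock': 0.1, 'joints': array([ 1.16990277e+00,  8.78749876e-02,  1.37205518e+00, -1.49452918e-05,
        1.68363061e+00, -1.03121582e-01]), 'qd': array([-0.00179924, -0.00268394, -0.00330117,  0.00117902, -0.00066367,
        0.00032662]), 'joint_torque': array([ 1.52893008e-03, -3.41251194e+01, -3.03301549e+01,  7.18669756e-02,
        3.03810916e-02, -9.89761702e-05]), 'tool_pos': array([161.17307442, 525.28660161, 177.24895518]), 'eef_rot': array([-4.65944693e-01, -3.10636413e+00,  2.99922904e-03]), 'ft_force': array([-1.10439507, -0.31941482, -0.1098083 ]), 'moment': array([-0.00631228, -0.03991099,  0.02472298]), 'finger_force': 0.0, 'opening': 94.04874049173341}
```

View pics/top0.png

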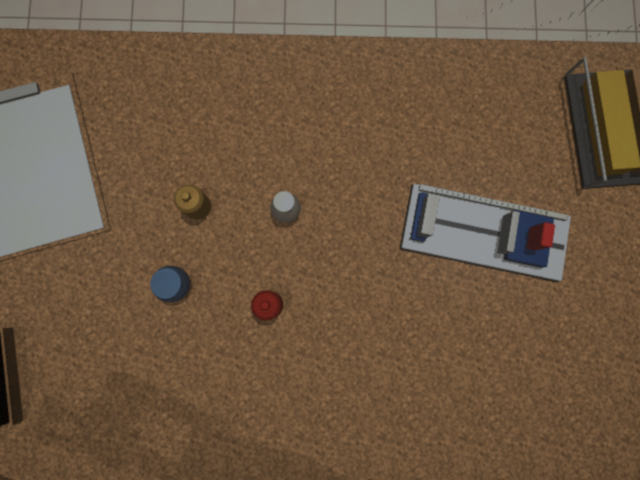

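View pics/side0.png

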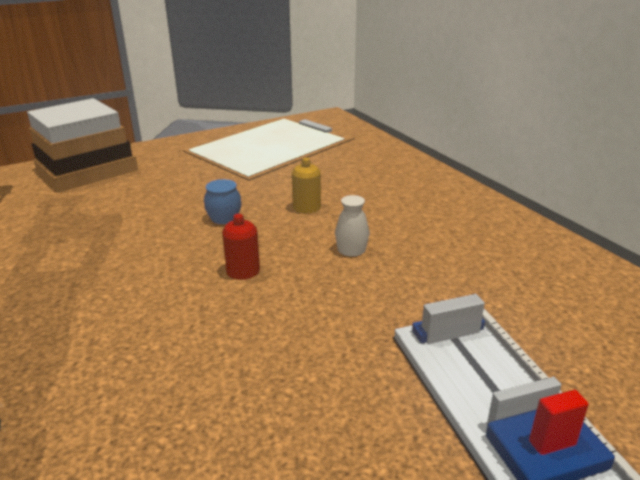

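The top view shows the brass canister near (190,202), with its knob at (186,197). The caliper's fixed jaw is near (428,215), its moving jaw near (512,232) and the red handle near (547,235). The side view agrees: brass (306,187), fixed jaw (453,320), handle (558,423). I'll zoom in next.

```bash
python3 - <<'E'
import cv2,numpy as np
t=cv2.imread("pics/top0.png");s=cv2.imread("pics/side0.png")
a=cv2.resize(t[175:290,395:580],None,fx=4,fy=4,interpolation=cv2.INTER_CUBIC)
cv2.imwrite("pics/c1.png",cv2.convertScaleAbs(a,alpha=1.3))
b=cv2.resize(s[290:480,390:640],None,fx=3,fy=3,interpolation=cv2.INTER_CUBIC)
cv2.imwrite("pics/c2.png",b)
E
```

```text
(no output)
```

View pics/c1.png

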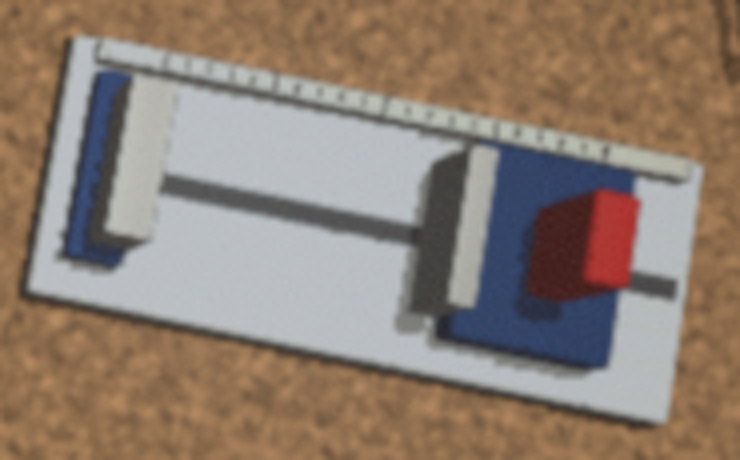

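View pics/c2.png

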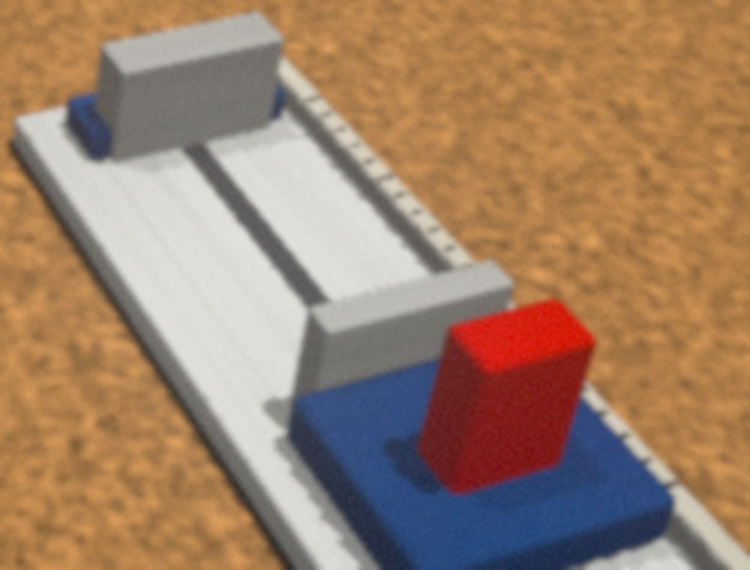

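The crops show the corners of the jaws, handle and bed clearly. I'll fit the caliper pose from them, using both views.

```bash
cat > h.py <<'E'
import numpy as np, cv2
from scipy.optimize import least_squares
def K(f):
    F=240/np.tan(np.radians(f["vfov"]/2)); return F,f["cx"],f["cy"]
def proj(f,X):
    c=np.atleast_2d(X)@np.array(f["R"]).T+f["t"]; F,cx,cy=K(f)
    return c[:,:2]/c[:,2:]*F+[cx,cy]
def back(f,uv,z):
    F,cx,cy=K(f); R=np.array(f["R"]); C=-R.T@f["t"]
    d=R.T@[(uv[0]-cx)/F,(uv[1]-cy)/F,1]; return (C+d*(z-C[2])/d[2])
E
python3 - <<'E'
from h import *
from plant import robot
f={n:robot.grab_frame(n) for n in("top","side")}
T=lambda u,v:(395+u/4-.4,175+v/4-.4)
S=lambda u,v:(390+u/3-.3,290+v/3-.3)
# (view, uv, jaw-frame x, y(fixed) , on moving?, z)
P=[("top",T(177,82),35,0,0,61),("top",T(150,243),-35,0,0,61),
("top",T(470,147),35,0,1,61),("top",T(447,303),-35,0,1,61),("top",T(497,150),35,-12,1,61),("top",T(472,308),-35,-12,1,61),
("top",T(598,190),20,-42,1,90),("top",T(638,198),20,-62,1,90),("top",T(630,287),-20,-62,1,90),("top",T(585,281),-20,-42,1,90),
("side",S(122,73),-35,0,0,61),("side",S(280,40),35,0,0,61),("side",S(113,158),-35,0,0,16),("side",S(275,115),35,0,0,16),
("side",S(449,328),-20,-42,1,90),("side",S(490,373),-20,-62,1,90),("side",S(593,343),20,-62,1,90),("side",S(555,302),20,-42,1,90)]
def res(p):
    X,Y,a,d=p; c,s=np.cos(a),np.sin(a); o=[]
    for n,uv,x,y,m,z in P:
        y=y-d*m
        o.append(proj(f[n],[X+c*x-s*y,Y+s*x+c*y,z])[0]-uv)
    return np.ravel(o)
g=back(f["top"],T(163,162),61)
r=least_squares(res,[g[0],g[1],0,125],loss="soft_l1")
print(r.x);print(res(r.x).reshape(-1,2).round(1).tolist())
# brass canister mask
for n,box in(("top",(160,165,225,235)),("side",(280,150,332,222))):
    x0,y0,x1,y1=box; im=cv2.cvtColor(f[n]["color"],cv2.COLOR_BGR2HSV)[y0:y1,x0:x1]
    m=(cv2.inRange(im,(19,110,60),(32,255,255)))
    m=cv2.morphologyEx(m,cv2.MORPH_OPEN,np.ones((3,3)))
    k,l,st,ce=cv2.connectedComponentsWithStats(m); i=1+np.argmax(st[1:,4])
    print(n,st[i]+[x0,y0,0,0,0],ce[i]+[x0,y0])
print("knob top",back(f["top"],(186,197),88),"knob side",back(f["side"],(306,161.5),88),"base side near",back(f["side"],(306,212),0))
E
```

```text
[ 5.90354028e+02 -1.42122417e+02 -1.93249487e-01  1.28891650e+02]
[[0.1, 0.4], [-0.3, -0.2], [0.9, -0.5], [0.3, 0.4], [1.0, 0.2], [1.1, 0.6], [0.0, -0.4], [2.0, 0.0], [0.6, 1.5], [-0.2, 0.5], [0.1, -0.9], [1.4, -1.4], [-0.3, 1.2], [-2.0, 3.6], [-1.6, -2.0], [-0.9, -0.5], [3.7, -1.4], [1.1, -3.6]]
top [176 186  26  26 399] [187.7593985  198.44360902]
side [ 293  158   27   55 1177] [306.16567545 186.39252336]
knob top [609.09432548 274.89622342  88.        ] knob side [607.72766268 270.04602001  88.        ] base side near [5.99392863e+02 2.57729900e+02 5.68434189e-14]
```

>>> servo_tool(
  plan="224 -126 -10 0 0 -0.733 94;224 -126 -10 0 0 -0.733 94;224 -126 -10 0 0 -0.733 94;224 -126 -10 0 0 -0.733 94;224 -126 -10 0 0 -0.733 94;224 -126 -10 0 0 -0.733 94;224 -126 -10 0 0 -0.733 94;224 -126 -10 0 0 -0.733 94",
)

```text
clock: 1.0
tool_pos: [384.5, 400.3, 168.2]
eef_rot: [-1.546, -2.734, 0.0]
ft_force: [-0.6, 0.3, 0.1]
opening: 94.0
finger_force: 0.0
```

>>> servo_tool(
  plan="223 -126 -10 0 0 -0.733 94;223 -126 -10 0 0 -0.733 94;223 -126 -10 0 0 -0.733 94;223 -126 -10 0 0 -0.733 94;223 -126 -10 0 0 -0.733 94;223 -126 -10 0 0 -0.733 94;223 -126 -10 0 0 -0.733 94;223 -126 -10 0 0 -0.733 94",
)

```text
clock: 1.8
tool_pos: [606.8, 275.9, 158.6]
eef_rot: [-2.421, -2.001, -0.0]
ft_force: [0.3, 0.1, 1.1]
opening: 94.0
finger_force: 0.0
```

```bash
python3 - <<'E'
from h import *
from plant import robot
o=robot.observe()
f=robot.grab_frame("side"); c=f["color"]; p=o["tool_pos"]
print(p,o["eef_rot"],proj(f,p), "canister pred base/knob",proj(f,[[608,273,0],[608,273,92]]))
t=robot.grab_frame("top")
print(proj(t,p))
a=cv2.resize(c[60:240,220:400],(540,540)); b=cv2.resize(t["color"][130:280,110:260],(250,250))
out=np.zeros((540,790,3),np.uint8); out[:,:540]=a; out[:250,540:]=b; cv2.imwrite("pics/p1.png",out)
E
```

```text
[606.81427157 275.8643666  158.56206413] [-2.42073069e+00 -2.00087550e+00 -1.94035369e-05] [[303.01039273 120.01625068]] canister pred base/knob [[306.32504219 207.36272184]
 [305.28546694 158.65758517]]
[[173.24784381 188.41576516]]
```

View pics/p1.png

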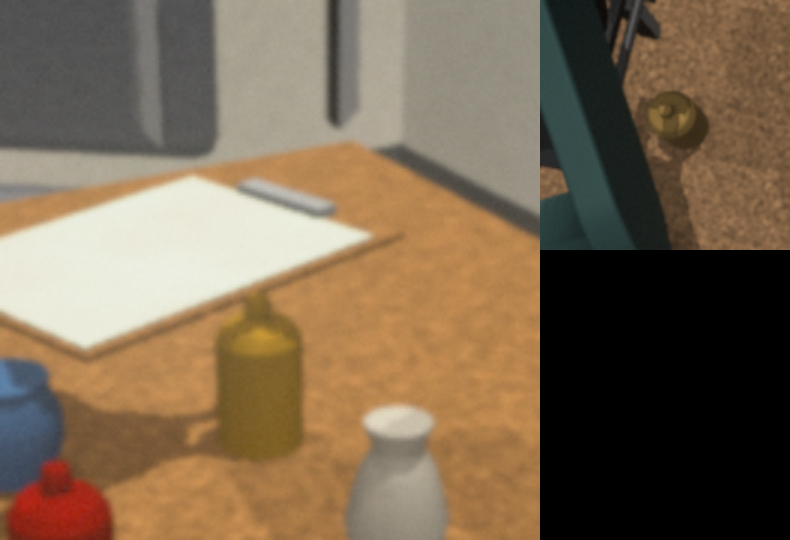

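The side view shows the canister centred at column 306, with its knob top near row 157, which matches about (608,273). The open fingers look centred above it, with tips near (271,108) and (333,102). I'll lower partway and check with projected fingertip marks.

>>> servo_tool(
  plan="1 -2 -46 0 0 0 94;1 -2 -46 0 0 0 94;1 -2 -46 0 0 0 94;1 -2 -46 0 0 0 94",
)

```text
clock: 2.3
tool_pos: [610.1, 272.9, 115.0]
eef_rot: [2.423, 1.998, 0.006]
ft_force: [0.3, 0.4, 0.2]
opening: 94.1
finger_force: 0.0
```

```bash
python3 - <<'E'
from h import *
from plant import robot
o=robot.observe(); p=o["tool_pos"]; d=np.array([.981,-.192,0])
out=[]
print(p,o["eef_rot"])
for n,(x,y,w) in(("side",(230,60,160)),("top",(110,110,160))):
    f=robot.grab_frame(n); c=cv2.resize(f["color"][y:y+w,x:x+w],(400,400),interpolation=cv2.INTER_CUBIC)
    c=cv2.convertScaleAbs(c,alpha=1.5)
    for q in(p,p+47*d,p-47*d,p+59.5*d,p-59.5*d,np.array([608,273,92])):
        u=(proj(f,q)[0]-[x,y])*400/w; cv2.circle(c,(int(u[0]),int(u[1])),3,(255,0,255),1)
    out.append(c)
cv2.imwrite("pics/p2.png",np.hstack(out))
E
```

```text
[610.0824616  272.85179443 114.97250225] [2.42311884 1.99758214 0.00552761]
```

View pics/p2.png

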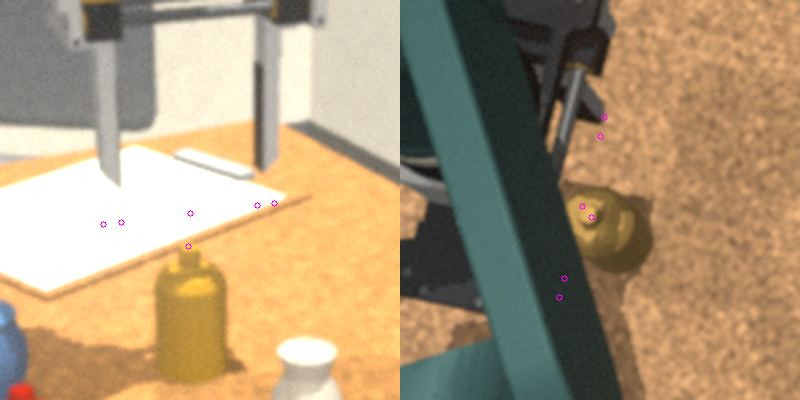

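Both views put the fingers horizontally centred on the canister. When open, the tips sit about 22 mm higher than the TCP mark, which fits them drawing back as the gripper opens. I'll lower to TCP z≈26 and grip.

>>> servo_tool(
  plan="-1 0 -30 0 0 0 94;-1 0 -60 0 0 0 94;-1 0 -89 0 0 0 94;-1 0 -89 0 0 0 94;-1 0 -89 0 0 0 70;-1 0 -89 0 0 0 60;-1 0 -89 0 0 0 40;-1 0 -89 0 0 0 40",
  grip_force=15,
)

```text
clock: 3.2
tool_pos: [609.6, 272.2, 25.4]
eef_rot: [2.424, 1.996, 0.005]
ft_force: [0.5, -0.6, 0.5]
opening: 65.3
finger_force: 0.0
```

>>> servo_tool(
  plan="0 0 0 0 0 0 40;0 0 0 0 0 0 40;0 0 0 0 0 0 40;0 0 0 0 0 0 40;0 0 0 0 0 0 40",
)

```text
clock: 3.7
tool_pos: [609.0, 271.8, 23.9]
eef_rot: [2.425, 1.996, 0.002]
ft_force: [0.1, -0.5, 2.6]
opening: 49.3
finger_force: 15.0
```

Gripped at 49.3 mm with 15 N. Next I lift above the vase's height and carry it over.

>>> servo_tool(
  plan="0 0 10 0 0 0 40;0 0 30 0 0 0 40;0 0 60 0 0 0 40;0 0 95 0 0 0 40;0 0 120 0 0 0 40;-1 -20 130 0 0 0 40;-3 -50 130 0 0 0 40;-5 -85 130 0 0 0 40",
  grip_force=20,
)

```text
clock: 4.5
tool_pos: [602.3, 185.4, 152.4]
eef_rot: [-2.423, -1.998, 0.003]
ft_force: [0.9, -0.2, -2.8]
opening: 49.0
finger_force: 20.0
```

>>> servo_tool(
  plan="-2 -40 0 0 0 0 40;-5 -80 0 0 0 0 40;-7 -120 0 0 0 0 40;-9 -160 0 0 0 0 40;-11 -200 0 0 0 0 40;-14 -240 0 0 0 0 40;-16 -280 0 0 0 0 40;-18 -310 0 0 0 0 40",
)

```text
clock: 5.3
tool_pos: [583.0, -126.4, 151.6]
eef_rot: [-2.426, -1.993, 0.005]
ft_force: [-0.1, -0.0, -2.7]
opening: 48.8
finger_force: 20.0
```

>>> servo_tool(
  plan="-1 -20 0 0 0 0 40;-2 -35 0 0 0 0 40;-2 -48 0 0 0 0 40;-2 -53 0 0 0 0 40;-2 -53 -20 0 0 0 40;-2 -53 -40 0 0 0 40;-2 -53 -40 0 0 0 40;-2 -53 -40 0 0 0 40",
)

```text
clock: 6.1
tool_pos: [583.2, -175.4, 113.1]
eef_rot: [-2.423, -1.998, 0.001]
ft_force: [0.4, -0.4, -1.6]
opening: 48.9
finger_force: 20.0
```

```bash
python3 - <<'E'
from h import *
from plant import robot
o=robot.observe(); p=o["tool_pos"]; print(p,o["eef_rot"],o["opening"],o["finger_force"],o["ft_force"])
s=robot.grab_frame("side");t=robot.grab_frame("top")
a=s["color"][200:480,360:640]; a=cv2.resize(a,(400,400)); b=cv2.resize(t["color"][150:300,380:580],(400,300))
c=np.zeros((400,800,3),np.uint8); c[:,:400]=a; c[:300,400:]=b
for z in (p[2]-26,p[2]-26+92):
    u=(proj(s,[p[0],p[1],z])[0]-[360,200])/.7; cv2.circle(c,(int(u[0]),int(u[1])),3,(255,0,255),1)
cv2.imwrite("pics/p3.png",c)
E
```

```text
[ 583.19860793 -175.39437283  113.08216839] [-2.42316669e+00 -1.99762940e+00  5.91766388e-04] 48.868616653680085 19.98523068992654 [ 0.40208926 -0.40636627 -1.64449434]
```

View pics/p3.png

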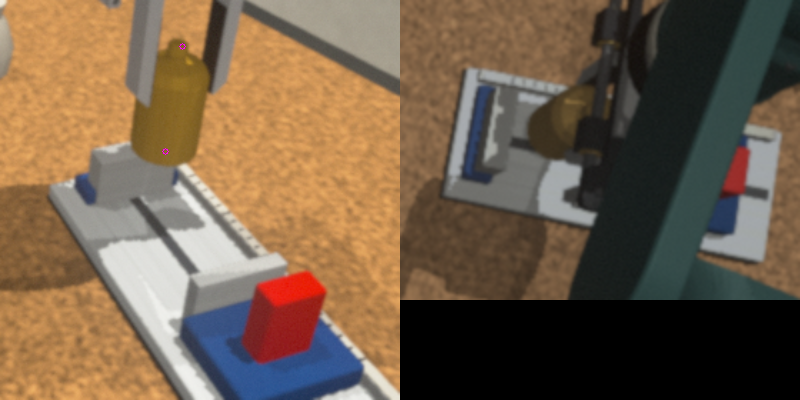

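The canister hangs upright at the predicted marks, base (165,152) and knob (182,46) in the crop, over the slot and clear of the fixed jaw. Now I lower it.

>>> servo_tool(
  plan="0 0 -20 0 0 0 40;0 0 -45 0 0 0 40;0 0 -62 0 0 0 40;0 0 -68 0 0 0 40;0 0 -70 0 0 0 40;0 0 -70 0 0 0 40",
)

```text
clock: 6.8
tool_pos: [584.3, -176.5, 44.7]
eef_rot: [2.423, 1.996, 0.002]
ft_force: [0.4, -0.3, -2.0]
opening: 49.1
finger_force: 20.0
```

>>> servo_tool(
  plan="0 0 -1 0 0 0 40;0 0 -2 0 0 0 40;0 0 -2 0 0 0 40",
)

```text
clock: 7.1
tool_pos: [583.7, -176.3, 41.9]
eef_rot: [2.424, 1.996, 0.001]
ft_force: [0.0, -0.3, -2.1]
opening: 48.8
finger_force: 20.0
```

>>> servo_tool(
  plan="0 0 -1 0 0 0 40;0 0 -1 0 0 0 40",
)

```text
clock: 7.3
tool_pos: [583.3, -176.2, 40.2]
eef_rot: [-2.425, -1.997, 0.0]
ft_force: [0.2, 0.6, -2.0]
opening: 48.6
finger_force: 20.0
```

>>> servo_tool(
  plan="0 0 -0.5 0 0 0 40;0 0 -1 0 0 0 40;0 0 -1 0 0 0 40",
)

```text
clock: 7.6
tool_pos: [583.5, -176.2, 39.8]
eef_rot: [2.425, 1.997, 0.0]
ft_force: [-0.4, 1.4, 1.4]
opening: 49.2
finger_force: 20.0
```

>>> servo_tool(
  plan="0 0 -0.5 0 0 0 40;0 0 -0.5 0 0 0 40",
)

```text
clock: 7.8
tool_pos: [583.5, -176.2, 39.8]
eef_rot: [2.425, 1.997, 0.001]
ft_force: [-1.6, 1.2, 5.0]
opening: 49.0
finger_force: 20.0
```

It's seated: the force reads +5 N. I'll release and raise the gripper.

>>> servo_tool(
  plan="0 0 1 0 0 0 49;0 0 1 0 0 0 56;0 0 1 0 0 0 75;0 0 1 0 0 0 75;0 0 1 0 0 0 75;0 0 1 0 0 0 75",
)

```text
clock: 8.4
tool_pos: [583.4, -176.2, 39.7]
eef_rot: [2.425, 1.997, 0.0]
ft_force: [0.0, -0.5, -1.3]
opening: 74.4
finger_force: 0.0
```

>>> servo_tool(
  plan="0 0 15 0 0 0 75;0 0 40 0 0 0 75;0 0 70 0 0 0 75;0 0 100 0 0 0 75;0 0 115 0 0 0 75;0 0 115 0 0 0 75",
)

```text
clock: 9.0
tool_pos: [585.2, -176.9, 158.9]
eef_rot: [2.42, 1.993, 0.006]
ft_force: [0.2, 0.2, -0.3]
opening: 75.2
finger_force: 0.0
```

>>> servo_tool(
  plan="-7 -36 0 0 0 0 40;-14 -72 0 0 0 0 0;-21 -108 0 0 0 0 0;-28 -144 0 0 0 0 0;-35 -178 0 0 0 0 0;-35 -178 0 0 0 0 0;-35 -178 0 0 0 0 0;-35 -178 0 0 0 0 0",
)

```text
clock: 9.8
tool_pos: [548.4, -352.8, 153.7]
eef_rot: [-2.423, -1.997, -0.0]
ft_force: [0.9, 0.7, -0.6]
opening: 14.4
finger_force: 0.0
```

```bash
python3 - <<'E'
from h import *
from plant import robot
o=robot.observe(); p=o["tool_pos"]; print(p,o["eef_rot"],o["opening"],o["clock"])
s=robot.grab_frame("side");t=robot.grab_frame("top")
a=s["color"][200:480,360:640]; a=cv2.resize(a,(400,400)); b=cv2.resize(t["color"][150:300,380:580],(400,300))
c=np.zeros((400,800,3),np.uint8); c[:,:400]=a; c[:300,400:]=b
u=(proj(s,p)[0]-[360,200])/.7; cv2.circle(c,(int(u[0]),int(u[1])),3,(255,0,255),1)
cv2.imwrite("pics/p4.png",c)
E
```

```text
[ 548.35988615 -352.8449483   153.70558766] [-2.42252203e+00 -1.99696047e+00 -3.21465343e-04] 14.391596078159605 9.8
```

View pics/p4.png

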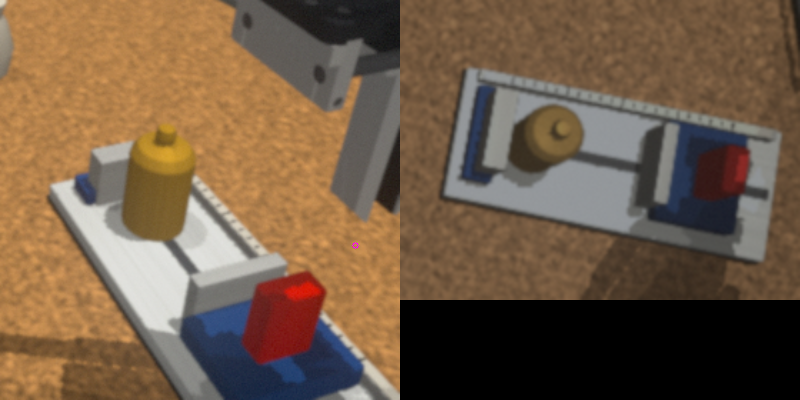

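The canister stands upright in the bed, roughly centred and close to the fixed jaw. The moving jaw and handle haven't moved. The fingers are behind the handle, so I lower them.

>>> servo_tool(
  plan="0 0 -20 0 0 0 0;0 0 -45 0 0 0 0;0 0 -75 0 0 0 0;0 0 -95 0 0 0 0;0 0 -105 0 0 0 0;0 0 -107 0 0 0 0;0 0 -107 0 0 0 0",
)

```text
clock: 10.6
tool_pos: [549.0, -354.0, 48.6]
eef_rot: [2.424, 1.997, 0.001]
ft_force: [-0.5, 1.0, 0.1]
opening: 0.5
finger_force: 0.0
```

>>> servo_tool(
  plan="1 5 0 0 0 0 0;2 10 0 0 0 0 0;3 14 0 0 0 0 0;3.4 17 0 0 0 0 0;4 20 0 0 0 0 0;4 20 0 0 0 0 0",
)

```text
clock: 11.2
tool_pos: [552.8, -334.2, 48.5]
eef_rot: [2.424, 1.996, 0.0]
ft_force: [0.3, 0.0, 0.5]
opening: 0.5
finger_force: 0.6
```

>>> servo_tool(
  plan="0.6 3 0 0 0 0 0;1.2 6 0 0 0 0 0;1.7 9 0 0 0 0 0;2.3 12 0 0 0 0 0;2.9 15 0 0 0 0 0;3.5 18 0 0 0 0 0",
)

```text
clock: 11.8
tool_pos: [555.9, -315.9, 47.8]
eef_rot: [2.425, 1.997, -0.0]
ft_force: [0.9, -2.9, 0.8]
opening: 0.6
finger_force: 1.1
```

>>> servo_tool(
  plan="0.6 3 0 0 0 0 0;1.2 6 0 0 0 0 0;1.7 9 0 0 0 0 0;2.3 12 0 0 0 0 0;2.9 15 0 0 0 0 0;3.5 18 0 0 0 0 0",
)

```text
clock: 12.4
tool_pos: [559.4, -297.9, 47.8]
eef_rot: [2.425, 1.997, -0.0]
ft_force: [0.1, -2.3, 1.2]
opening: 0.6
finger_force: 1.1
```

>>> servo_tool(
  plan="0.6 3 0 0 0 0 0;1.2 6 0 0 0 0 0;1.7 9 0 0 0 0 0;2.3 12 0 0 0 0 0;2.9 15 0 0 0 0 0;3.5 18 0 0 0 0 0;4.1 21 0 0 0 0 0",
)

```text
clock: 13.1
tool_pos: [563.5, -276.9, 47.8]
eef_rot: [-2.425, -1.997, 0.0]
ft_force: [-0.4, -2.7, 1.5]
opening: 0.7
finger_force: 1.1
```

>>> servo_tool(
  plan="0.4 2 0 0 0 0 0;0.8 4 0 0 0 0 0;1.2 6 0 0 0 0 0;1.6 8 0 0 0 0 0",
)

```text
clock: 13.5
tool_pos: [565.0, -269.1, 47.8]
eef_rot: [-2.425, -1.997, 0.0]
ft_force: [-0.8, -2.1, 1.0]
opening: 0.4
finger_force: 1.1
```

>>> servo_tool(
  plan="0.3 1.5 0 0 0 0 0;0.6 3 0 0 0 0 0;0.8 4 0 0 0 0 0",
)

```text
clock: 13.8
tool_pos: [565.7, -265.4, 47.8]
eef_rot: [2.425, 1.997, -0.001]
ft_force: [-0.6, -3.3, 1.0]
opening: 0.5
finger_force: 1.6
```

>>> servo_tool(
  plan="0.2 1 0 0 0 0 0;0.4 2 0 0 0 0 0;0.6 3 0 0 0 0 0",
)

```text
clock: 14.1
tool_pos: [566.3, -262.5, 47.8]
eef_rot: [2.425, 1.997, -0.001]
ft_force: [-1.2, -4.9, 1.8]
opening: 0.6
finger_force: 2.7
```

>>> servo_tool(
  plan="0.2 1 0 0 0 0 0;0.4 2 0 0 0 0 0",
)

```text
clock: 14.3
tool_pos: [566.3, -262.5, 47.8]
eef_rot: [2.424, 1.994, -0.005]
ft_force: [-2.3, -8.7, -0.1]
opening: 0.4
finger_force: 4.6
```

>>> servo_tool(
  plan="0.2 1 0 0 0 0 0;0.2 1 0 0 0 0 0",
)

```text
clock: 14.5
tool_pos: [566.3, -262.5, 47.9]
eef_rot: [2.423, 1.993, -0.007]
ft_force: [-2.2, -9.2, 0.6]
opening: 0.4
finger_force: 4.9
```

The jaw has stopped and the force is rising, so the canister is nipped. I'll firm it up a little.

>>> servo_tool(
  plan="0.2 1 0 0 0 0 0;0.4 2 0 0 0 0 0;0.4 2 0 0 0 0 0",
)

```text
clock: 14.8
tool_pos: [566.3, -262.5, 47.9]
eef_rot: [2.422, 1.991, -0.011]
ft_force: [-2.7, -13.3, -0.7]
opening: 0.6
finger_force: 6.8
```

>>> servo_tool(
  plan="0.2 1 0 0 0 0 0;0.4 2 0 0 0 0 0;0.4 2 0 0 0 0 0",
)

```text
clock: 15.1
tool_pos: [566.3, -262.6, 48.0]
eef_rot: [2.421, 1.988, -0.015]
ft_force: [-4.3, -16.3, -1.7]
opening: 0.5
finger_force: 8.7
```

Firm at about 17 N. I'll back straight off along −y, rise and look.

>>> servo_tool(
  plan="-0.6 -3 0 0 0 0 0;-1.2 -6 0 0 0 0 0;-2.5 -13 0 0 0 0 0;-5 -25 0 0 0 0 0;-7 -36 0 0 0 0 0;-7 -36 0 0 0 0 0",
)

```text
clock: 15.7
tool_pos: [560.5, -292.4, 47.4]
eef_rot: [-2.426, -1.995, -0.0]
ft_force: [-0.8, -0.2, 0.3]
opening: 0.4
finger_force: 0.0
```

>>> servo_tool(
  plan="0 0 20 0 0 0 0;0 0 60 0 0 0 0;0 0 100 0 0 0 0;-10 -40 110 0 0 0 0;-20 -80 110 0 0 0 0;-20 -80 110 0 0 0 0",
)

```text
clock: 16.3
tool_pos: [539.5, -375.5, 158.1]
eef_rot: [2.429, 1.99, -0.002]
ft_force: [0.6, 0.3, -0.5]
opening: 0.5
finger_force: 0.0
```

```bash
python3 - <<'E'
from h import *
from plant import robot
o=robot.observe(); print(o["tool_pos"],o["ft_force"],o["clock"])
s=robot.grab_frame("side");t=robot.grab_frame("top")
a=s["color"][240:420,380:560]; a=cv2.resize(a,(400,400),interpolation=cv2.INTER_CUBIC); b=cv2.resize(t["color"][170:290,400:560],(400,300),interpolation=cv2.INTER_CUBIC)
c=np.zeros((400,800,3),np.uint8); c[:,:400]=a; c[:300,400:]=b
cv2.imwrite("pics/p5.png",c)
E
```

```text
[ 539.50783763 -375.46373407  158.05387669] [ 0.6353666   0.34710182 -0.54595379] 16.3
```

View pics/p5.png

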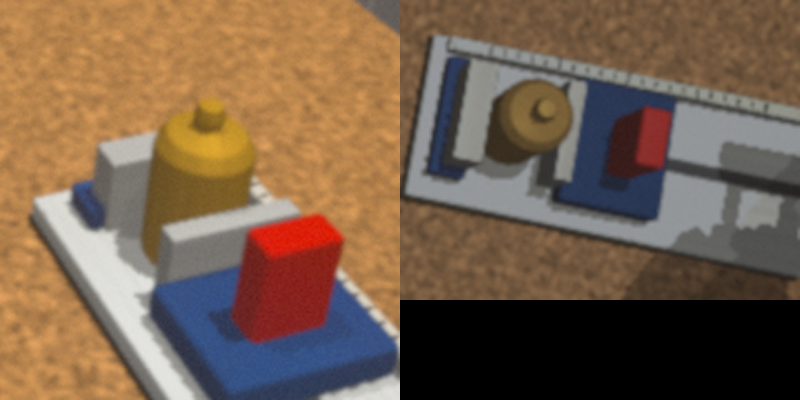

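The canister stands upright between both jaws. The moving jaw (crop column ~570) touches it, and the robot is clear.

```bash
python3 -c "
from plant import robot
print(robot.hand_in())"
```

```text
the job is handed in; nothing more can be done
None
```

The brass canister is standing upright on the caliper bed, nipped firmly (about 17 N) between both jaws; the gripper has let go and is clear, and the job was handed in at about 16 s.

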